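Short spin on the microcentrifuge

ROBOT

A 6-joint arm with a two-finger parallel gripper is mounted at the origin on the work surface. World frame = base frame: x ahead of the robot, y to its left, z up, the work surface at z = 0. Lengths are in m, angles in rad, forces in N, time in s.
With the tool pointing down it reaches from about 0.375 to 0.9 m from the base axis. Payload 3.1 kg.
Tool frame: the origin (TCP) lies at the centre of the arm's flange, where the gripper is bolted on; the fingertips stand 173 mm ahead of it and the grasp point (between the pads) lies 155 mm ahead of it; z points along the fingers, x is the direction in which the jaws open and shut, and the axes are right-handed (so a half turn about z gives the same grasp; the last joint's range is limited). The gripper opens to 85 mm and grips with 20 to 120 N. Pads are 22 mm wide; open, the fingers measure 114 mm over their backs; the gripper's body (76 mm by 85 mm) begins 54 mm behind the grasp point. The pads swing forward as they close: fully open they stand 13 mm farther back than shut.
Start: joints at [-1.395, 0.527, 1.433, -0, 1.181, -0.178], TCP at [0.217, -0.586, 0.405] pointing down, gripper open.
Joint ranges: [-3.08, 3.08], [-0.75, 2.2], [0.22, 2.44], [-1.43, 4.57], [0, 2.65], [-2.85, 2.85]. Speed limits (rad/s): [2.79, 2.79, 3.14, 3.14, 3.14, 3.14].

INTERFACE

Orientations are given as a unit quaternion [x, y, z, w].
In Python, from station import manip gives the robot as it stands.
- The arm moves only by the shell command python3 -m jog 'ROWS' [OPENING] [FORCE]. ROWS is JSON, a list that holds one entry, the list of rows, each a list of 4 numbers: the shift along the world's x, y, z in mm, then the turn about the world's z in degrees. A call has exactly 8 rows; each row shifts and turns the commanded pose from where the row before left it; what a row does not reach is not made up. A row lasts 1/8 s, in which the tool goes at most 62.5 mm and 10.7 degrees, less where a joint would pass 70% of its speed; a pose out of reach is approached as far as the arm can. A call is refused whole if a number of a shift passes 62.5 or a number of a turn 10.7, either way. A call with a gripper value outside its range is refused whole. OPENING is the opening in per cent of the stroke, from 0 (shut) to 100 (fully open), set as the call begins (- or left out, the last holds). The fingers move at their own pace and stop on an object; FORCE is the grip in N (left out, the last holds). Time passes only in rows, so rows that do not move let the fingers close, or fill a call up. It gives the time, the measured TCP pose, the force and the opening at its end, in the units of the state.
- manip.sense(): the state, without advancing time (a new reading comes with each control period).
- manip.snapshot(name): name is "scene" or "top" or "wrist"; returns the picture (400x640x3 uint8, red, green, blue); there is no depth.
- manip.camera_info(name): a dict with "fx", "fy", "cx", "cy" (pixels), "R" (3x3) and "t" (3): a world point X has camera coordinates R X + t. Camera axes: x right, y down, z forward; pixel columns grow to the right and rows downward; lengths in m; the calibration is good to about 2 mm. A picture is of the moment at which its call begins: read the wrist's pose just before it. camera_info takes no time and is no camera call; for the wrist camera it gives the pose at the moment of the call.
- manip.sign_off(): hands the job in, once; it reports no verdict.
The state is a dict: "t": time; "q": joint angles; "qd": joint speeds; "tau": joint torques, N m; "tcp_pos": TCP position; "tool_rot": TCP orientation; "force": force on the tool from outside, world axes, zero at the start; "ft_torque": the same for the moment, N m; "finger_gap": opening from 0.0 (shut) to 1.0 (fully open).
Only numpy, scipy, OpenCV 4.12 (cv2) and the standard library are available. Lean on these libraries where they do the work, as an engineer would, in place of code of your own. Each camera call takes 0.05 s, during which the arm holds its last target. There are 200 camera calls.

TASK

Give the tubes in the microcentrifuge a short spin: switch the machine on at its mains rocker, then push the lid down until it latches, then press the oblong short-spin key and keep it pressed, because the rotor turns only while the key is held; the program finishes while still holding the key down. Only press and push with the fingers, without forcing anything; do not press the other two keys, and leave the things standing around where they are.

Things in the scene. Friction and masses are not known exactly. Their poses are not given: they have to be found in the camera images.
- centrifuge: White microcentrifuge, mm: 247 deep (x) x 225 wide (y), fixed to the bench. Origin on the bench under its middle, +x from the control panel (front) to the lid hinge (back), +y to its left seen from the front, z up. Deck 115 high. Panel at x -122 to -52 slopes up to the back at 15 degrees, 86 to 104 high. On it, left to right: black mains rocker, dark display, three white keys.
- mains (a joint): Mains rocker, black, dished, 30 mm long (along the machine's y) x 24, at the left end of the panel; rocks about its middle. rad, 0 = off (left end stands proud, right end flat), 0.42 = on (left end flat, right end proud). Past 0.21 it snaps over by itself; takes about 3 N at the left end. Its flat end is 6 mm above the panel, higher than its bezel (2 mm).
- mains_end (a point): Top edge of the rocker's left (outer) end, moving with it, 14 mm left of the pivot. Off, it is 12 mm above the panel and must go 6 mm down. Press here: a finger reaching past the pivot blocks the other end from rising.
- lid (a joint): Lid angle, rad: 0 = shut and latched, grows as it opens; starts at 0.75 to 1.05, end stop 1.25. A weak spring with friction holds it half open. Pushed down, it meets a roller catch in the last 0.09 rad (up to about 14 N at its front edge), snaps under it and stays at about 0 (bottom stop -0.015). Let go before that, it springs half open again.
- lid_push (a point): Point on the lid's outer (upper) face near its front edge, midway across; moves with the lid; its z is the face's outward normal. 155 mm along the lid from the hinge axis, 16 mm above it; 136 mm above the bench when shut. The lid is a white frame 16 mm thick, 212 wide, 172 long from hinge to front edge, with a 7 mm rounded lip; its clear window begins 52 mm behind the front edge.
- lid_hinge (a point): Middle of the lid's hinge axis, at own (120, 0, 120) mm of the centrifuge; the axis lies along the machine's y.
- short_spin (a joint): Travel of the short-spin key: oblong, white, 34 mm wide x 16, front row at the right end of the panel. m, 0 = up, 0.004 = fully down; sprung, about 2 N to start and 5 N at the bottom; counts as held at 0.0025 or more. Moves square to the panel; fully down its top is still 3 mm above the panel.
- short_spin_top (a point): Centre of the top of the short-spin key, 7 mm above the panel when up; its z is the panel's outward normal.
- start (a joint): Travel of the start/stop key: round, white, 22 mm across, back row, 35 mm up the slope from the short-spin key and 22 mm to its right. m, 0 = up, 0.004 = down. Not wanted here.
- lid_open (a joint): Travel of the lid-release key: square, white, 14 mm, back row, 35 mm up the slope from the short-spin key and 18 mm to its left. m, 0 = up, 0.004 = down. Not wanted here.
- tube_rack: white microtube rack with small capped tubes, 75 x 125 x 47 mm; loose bystander near the centrifuge, origin under its middle, z up. Leave it alone.
- specimen_cup: white screw-capped specimen cup, 66 across, 70 high mm; loose bystander near the centrifuge, origin under its middle, z up. Leave it alone.
- cartridge: white test cartridge with a blue collar, 38 x 60 x 84 mm; loose bystander near the centrifuge, origin under its middle, z up. Leave it alone.
- reagent_bottle: small white bottle with a blue cap, 54 across, 105 high mm; loose bystander near the centrifuge, origin under its middle, z up. Leave it alone.
- marker: marker pen lying flat, 131 long, 16 high mm; loose bystander near the centrifuge, origin under its middle, z up. Leave it alone.
- timer: flat white bench timer, 55 x 62 x 18 mm; loose bystander near the centrifuge, origin under its middle, z up. Leave it alone.
- tip_box: grey pipette-tip box with a clear cover, 85 x 120 x 61 mm; loose bystander near the centrifuge, origin under its middle, z up. Leave it alone.

How it is judged:
On the way, in this order (a step that is already met when the one before it is completed fails the run):
1. the mains rocker is switched on while the lid is still open (value of joint mains above 0.34 rad and value of joint lid above 0.3 rad), for 0.1 s.
2. the lid is pushed down and latched, the rocker still on, the short-spin key not yet pressed (value of joint mains above 0.34 rad and value of joint lid below 0.03 rad and value of joint short_spin below 0.0015 m), for 0.2 s.
3. the short-spin key is pressed at least 2.5 mm down with the lid latched (value of joint mains above 0.34 rad and value of joint lid below 0.03 rad and value of joint short_spin above 0.0025 m), for 0.2 s.
At the end, for the whole second after the job is handed in: Through the last second the rocker is on (joint above 0.34 of 0.42), the lid is latched (below 0.03 rad), and the fingers keep the short-spin key at least 2.5 of its 4 mm down, touching the machine with more than 1 N (all of step 3 and contact force between the fingers and centrifuge above 1 N); the arm keeps its last pose, push and grip.
It fails at once if the short-spin key is pressed while the lid is not latched (value of joint short_spin above 0.0015 m and value of joint lid above 0.035 rad).
It fails at once if the start/stop key or the lid-release key is pressed (more than 1.5 mm) (value of joint any of start, lid_open above 0.0015 m).
It fails at once if the machine is forced: the fingers press on it with more than 90 N (contact force between the fingers and centrifuge above 90 N).
It fails at once if a bystander is lifted, knocked over or shifted by more than 25 mm (distance of any of tube_rack, specimen_cup, cartridge, reagent_bottle, marker, timer, tip_box from where it was at the start of the episode above 0.025 m or angle between any of tube_rack, specimen_cup, cartridge, reagent_bottle, marker, timer, tip_box's own z axis and vertical above 0.5 rad).
It also fails if it takes over 54 s, if anything falls off the work surface, if the arm or the gripper's body presses on something with over 40 N, if the wrist force passes 120 N, or if a joint passes its speed limit or range.

## Working session

There is one attempt and no reset: what is moved stays moved. The work goes in short steps, Python scripts to look and compute and a shell command to move; the robot and the scene stay as the last step left them, time stands still between calls to the robot, and variables do not carry over. Pictures are saved under pics/ and viewed, about 8 in all and at most 12, crops included, and the job is handed in when it is done.

```bash
mkdir -p pics; ls; python3 - <<'E'
from station import manip
import cv2
for n in ["scene","top"]:
    cv2.imwrite(f"pics/{n}0.png",manip.snapshot(n)[:,:,::-1])
    c=manip.camera_info(n);print(n,c)
print(manip.sense())
E
```

```text
pics
scene {'fx': 446.48171844334, 'fy': 446.48171844334, 'cx': 321.143691633427, 'cy': 184.62947146031502, 'R': array([[-0.40625973,  0.91373524,  0.00639935],
       [ 0.7515393 ,  0.33811226, -0.56645281],
       [-0.51975159, -0.2253176 , -0.82406933]]), 't': array([ 0.15700913, -0.38259037,  1.51501493])}
top {'fx': 370.1756659485251, 'fy': 370.1756659485251, 'cx': 321.75803644244303, 'cy': 197.13675683463288, 'R': array([[ 0.02218973, -0.99848607,  0.05033073],
       [-0.99358576, -0.02760842, -0.10965905],
       [ 0.11088258, -0.0475746 , -0.99269417]]), 't': array([0.02944033, 0.56127464, 0.76807196])}
{'t': 0.1, 'q': array([-1.39450907e+00,  5.28365862e-01,  1.43376272e+00,  2.84687499e-05,
        1.18141372e+00, -1.78532484e-01]), 'qd': array([-0.00110857, -0.00030939, -0.00160818, -0.0001731 ,  0.00151309,
        0.00073763]), 'tau': array([-3.29488657e-04, -4.43306172e+01, -1.78586304e+01, -2.51113797e-04,
        3.86669199e-03, -1.73699415e-07]), 'tcp_pos': array([ 0.21709535, -0.58575694,  0.4038393 ]), 'tool_rot': array([ 8.20795317e-01, -5.71221583e-01, -6.79214295e-04, -6.99378026e-04]), 'force': array([0.16754507, 0.25832281, 1.29002006]), 'ft_torque': array([ 0.04969924, -0.03248979, -0.0020961 ]), 'finger_gap': 0.999042429568678}
```

View pics/scene0.png

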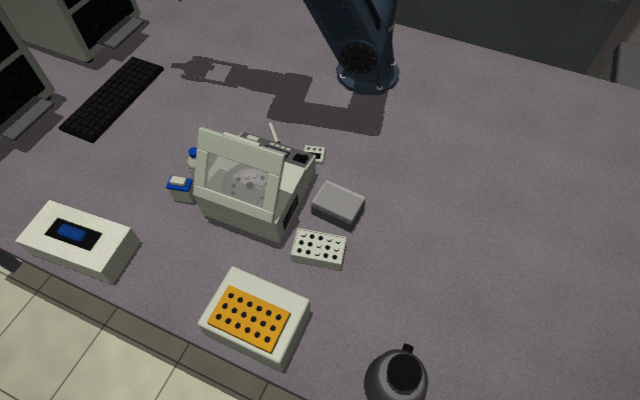

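View pics/top0.png

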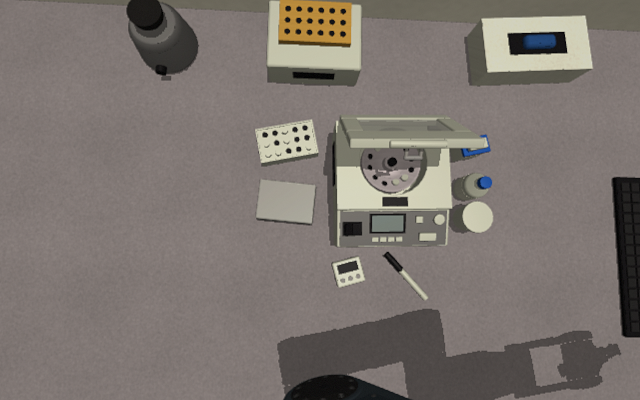

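The scene view shows the machine facing the robot with its lid open. In the top view the rocker is near (352,228), the short-spin key near (427,237), and the marker and timer lie in front of the panel. I'll zoom in next.

```bash
python3 - <<'E'
import cv2
i=cv2.imread("pics/top0.png")[110:255,325:495]
cv2.imwrite("pics/topz.png",cv2.resize(i,None,fx=4,fy=4,interpolation=cv2.INTER_CUBIC))
E
```

```text
(no output)
```

View pics/topz.png

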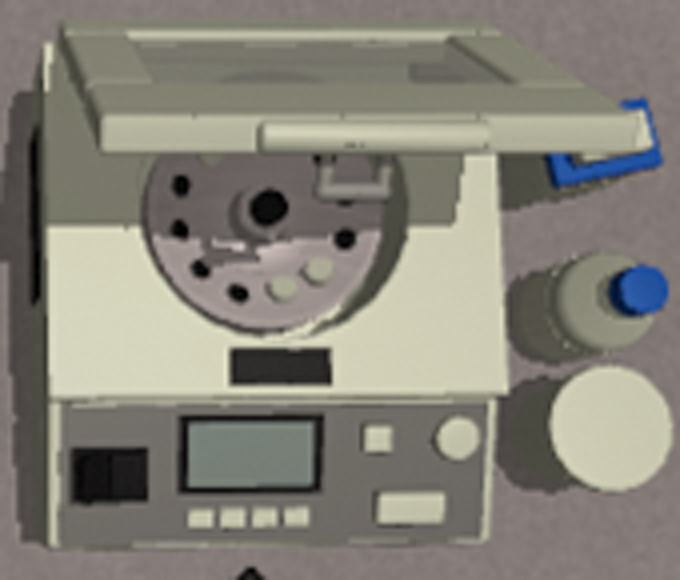

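The crop, after ÷4 and adding (325,110), gives these positions: short-spin at (411,507), start at (458,438), lid-release at (378,438), rocker from x 72 to 147 at y 474, deck front corners at (50,397) and (506,395), and lid front lip corners at (100,150) and (642,150). I'll fit the machine pose and lid angle from these.

```bash
cat > geo.py <<'E'
import numpy as np
from station import manip
from scipy.optimize import least_squares
def proj(c,X):
    p=np.atleast_2d(X)@c["R"].T+c["t"]; return np.c_[c["fx"]*p[:,0]/p[:,2]+c["cx"],c["fy"]*p[:,1]/p[:,2]+c["cy"]]
t15=np.deg2rad(15)
n=np.array([-np.sin(t15),0,np.cos(t15)]); s=np.array([np.cos(t15),0,np.sin(t15)])
def panel(u,y,h): # u along slope from x=-122
    return np.array([-122,y,86])+u*s+h*n
def world(v,P):
    c,si=np.cos(v[2]),np.sin(v[2]); P=np.atleast_2d(P)/1000
    return np.c_[v[0]+c*P[:,0]-si*P[:,1], v[1]+si*P[:,0]+c*P[:,1],P[:,2]]
def lidpt(a,l,h,y): return np.array([120-l*np.cos(a)+h*np.sin(a)*1.0, y, 120+l*np.sin(a)+h*np.cos(a)])
E
python3 - <<'E'
from geo import *
c=manip.camera_info("top")
z=lambda a:np.array(a)/4.+[325,110]
pix=z([[411,507],[458,438],[378,438],[50,397],[506,395],[100,150],[642,150],[100,117],[645,113]])
def pts(v):
    u,y,a=v[3],v[4],v[5]
    return [panel(u,y,7),panel(u+35,y-22,7),panel(u+35,y+18,7),[-52,112.5,115],[-52,-112.5,115],
      lidpt(a,172,0,106),lidpt(a,172,0,-106),lidpt(a,172,14,106),lidpt(a,172,14,-106)]
f=lambda v:(proj(c,world(v,pts(v)))-pix).ravel()
r=least_squares(f,[.6,-.17,0,20,-80,.9],x_scale=[.1,.1,.1,10,10,.1])
print(r.x.round(4)); print(r.fun.reshape(-1,2).round(2))
v=r.x
print("spin",world(v,panel(v[3],v[4],7)),"lidpush",world(v,lidpt(v[5],155,16,0)), "shut",world(v,lidpt(0,155,16,0)))
# rocker px -> world at ~9mm over panel
g=lambda w:(proj(c,world(v,panel(w[0],w[1],7)))-z([[110,474]])).ravel()
w=least_squares(g,[30,80]).x; print("rocker",w,world(v,panel(w[0],w[1],7)),"left end",world(v,panel(w[0],w[1]+14,12)))
E
```

```text
[ 5.83500e-01 -9.39000e-02  3.53000e-02  1.82627e+01 -6.72796e+01
  1.03430e+00]
[[-0.01  0.06]
 [ 0.02 -0.14]
 [-0.01  0.08]
 [ 0.02  0.41]
 [ 0.78 -0.16]
 [-0.04  0.02]
 [-1.02 -0.06]
 [ 0.39 -0.61]
 [ 0.    0.48]]
spin [[ 0.47973178 -0.16492357  0.09748821]] lidpush [[ 0.63795656 -0.09201127  0.26140228]] shut [[ 0.54848296 -0.09517275  0.136     ]]
rocker [36.93060985 82.65394044] [[ 0.4924579  -0.01444683  0.10231983]] left end [[ 0.49067024 -0.00050126  0.10714946]]
```

The fit is good, with residuals under 1 px. Next I'll close the fingers and move above the rocker's left end, turning the jaw axis along the machine's x.

```bash
python3 -m jog '[[[17,36.75,-4.5,4.5],[17,36.75,-4.5,4.5],[17,36.75,-4.5,4.5],[17,36.75,-4.5,4.5],[17,36.75,-4.5,4.5],[17,36.75,-4.5,4.5],[17,36.75,-4.5,4.5],[17,36.75,-4.5,4.5]]]' 0 60
python3 -m jog '[[[17,36.75,-4.5,4.5],[17,36.75,-4.5,4.5],[17,36.75,-4.5,4.5],[17,36.75,-4.5,4.5],[17,36.75,-4.5,4.5],[17,36.75,-4.5,4.5],[17,36.75,-4.5,4.5],[17,36.75,-4.5,4.5]]]'
python3 - <<'E'
from geo import *
import cv2
s=manip.sense();print(s["tcp_pos"],s["tool_rot"],s["finger_gap"],s["force"])
c=manip.camera_info("wrist"); i=manip.snapshot("wrist")[:,:,::-1].copy()
v=[.5835,-.0939,.0353]
P=world(v,[panel(36.9,96.65,12),panel(18.26,-67.3,7),panel(53.26,-89.3,7),panel(36.9,82.65,7)])
T=s["tcp_pos"]+[[0,0,-.173]]
for p in proj(c,np.r_[P,T]): print(p); cv2.drawMarker(i,tuple(int(round(k)) for k in np.clip(p,-999,999)),(0,0,255),0,14,1)
cv2.imwrite("pics/w1.png",i)
E
```

```text
t: 1.1
tcp_pos: [0.3535, -0.2908, 0.3684]
tool_rot: [0.957, -0.289, -0.0, -0.0]
force: [0.9, 0.1, -0.4]
finger_gap: -0.002
t: 2.1
tcp_pos: [0.4895, 0.0032, 0.3323]
tool_rot: [1.0, 0.022, -0.0, -0.0]
force: [0.3, -0.2, -0.2]
finger_gap: 0.0
[0.48954279 0.00324239 0.33234855] [ 9.99765333e-01  2.16618431e-02 -2.06186427e-04 -1.18646873e-05] 0.0002890242343069742 [ 0.29896289 -0.2088764  -0.2432952 ]
[320.15455783 231.01718552]
[300.90613545 388.13254657]
[336.79984457 415.06815329]
[321.68792189 245.47757183]
[318.47915256 261.50050665]
```

View pics/w1.png

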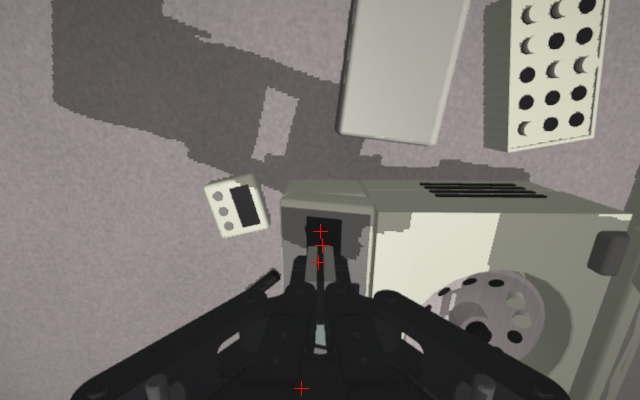

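The wrist view shows the rocker as a black patch at about (306–342, 217–255), partly hidden by the fingertips. The panel is partly in shadow. I'll enlarge this spot.

```bash
python3 - <<'E'
import cv2,numpy as np
from geo import *
i=cv2.imread("pics/w1.png")[180:300,260:400]
i=np.clip((i/255.)**.5*255,0,255).astype(np.uint8)
cv2.imwrite("pics/w1z.png",cv2.resize(i,None,fx=5,fy=5,interpolation=cv2.INTER_CUBIC))
print(manip.camera_info("wrist"))
E
```

```text
{'fx': 287.42092160426216, 'fy': 287.42092160426216, 'cx': 319.90856144014424, 'cy': 204.83425278897408, 'R': array([[ 0.99889663,  0.04692316,  0.00193618],
       [ 0.04413489, -0.95203422,  0.30279194],
       [ 0.01605127, -0.3023724 , -0.95305472]]), 't': array([-0.49194024, -0.03185884,  0.30588634])}
```

View pics/w1z.png

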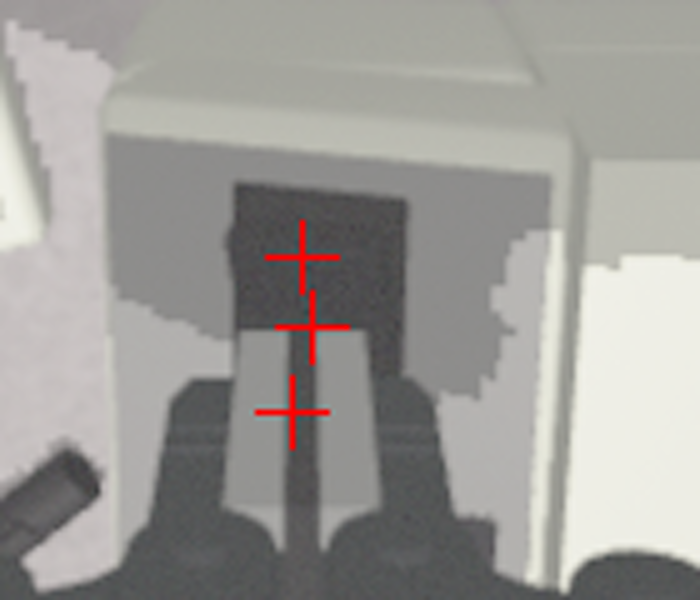

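The tip is about 15 × 22 mm and the rocker patch is 25 mm wide, matching the estimate to within about 2 mm. I'll shift 2 mm left, go down, and press.

```bash
python3 -m jog '[[[1,2,-12,0],[0,0,-12,0],[0,0,-10,0],[0,0,-8,0],[0,0,-4,0],[0,0,-2,0],[0,0,-1,0],[0,0,0,0]]]'
python3 -m jog '[[[0,0,-1,0],[0,0,-1,0],[0,0,-1,0],[0,0,-1,0],[0,0,-1,0],[0,0,0,0],[0,0,0,0],[0,0,0,0]]]'
```

```text
t: 3.15
tcp_pos: [0.4902, 0.004, 0.2839]
tool_rot: [1.0, 0.02, 0.0, 0.0]
force: [0.6, -0.7, -0.3]
finger_gap: 0.001
t: 4.15
tcp_pos: [0.4901, 0.0039, 0.2785]
tool_rot: [1.0, 0.02, -0.0, 0.0]
force: [-0.3, -0.3, 0.6]
finger_gap: -0.001
```

```bash
python3 -m jog '[[[0,0,-1,0],[0,0,-1,0],[0,0,-1,0],[0,0,0,0],[0,0,0,0],[0,0,0,0],[0,0,0,0],[0,0,0,0]]]'
python3 -m jog '[[[0,0,-1,0],[0,0,-1,0],[0,0,0,0],[0,0,0,0],[0,0,0,0],[0,0,0,0],[0,0,0,0],[0,0,0,0]]]'
```

```text
t: 5.15
tcp_pos: [0.4901, 0.004, 0.2757]
tool_rot: [1.0, 0.02, -0.0, -0.0]
force: [0.3, -0.1, 1.0]
finger_gap: 0.002
t: 6.15
tcp_pos: [0.4901, 0.004, 0.2749]
tool_rot: [1.0, 0.02, 0.0, 0.0]
force: [-3.2, 0.2, 10.8]
finger_gap: -0.0
```

The tip stalled at z≈102 mm with 11 N, which is the expected flat height, so the rocker has probably snapped over. I'll retract upwards, go behind the lid's upper face, and check the rocker.

```bash
python3 -m jog '[[[0,0,10,0],[0,0,30,0],[0,0,40,0],[0,0,40,0],[0,0,40,0],[0,0,40,0],[0,-5,0,0],[0,-15,0,0]]]'
python3 - <<'E'
from geo import *
import cv2
a=manip.snapshot("top")[205:255,330:460,::-1]; b=manip.snapshot("wrist")[:,:,::-1]; c=manip.snapshot("scene")[125:185,250:350,::-1]
R=lambda i,w,h:cv2.resize(np.clip((i/255.)**.6*255,0,255).astype(np.uint8),(w,h),interpolation=cv2.INTER_CUBIC)
cv2.imwrite("pics/c2.png",np.vstack([np.hstack([R(a,400,200),R(c,400,200)]),R(b[100:400,120:520],800,400)]))
E
```

```text
t: 7.15
tcp_pos: [0.4897, -0.0161, 0.4733]
tool_rot: [1.0, 0.021, -0.0, -0.0]
force: [0.3, 0.4, -0.4]
finger_gap: -0.0
```

View pics/c2.png

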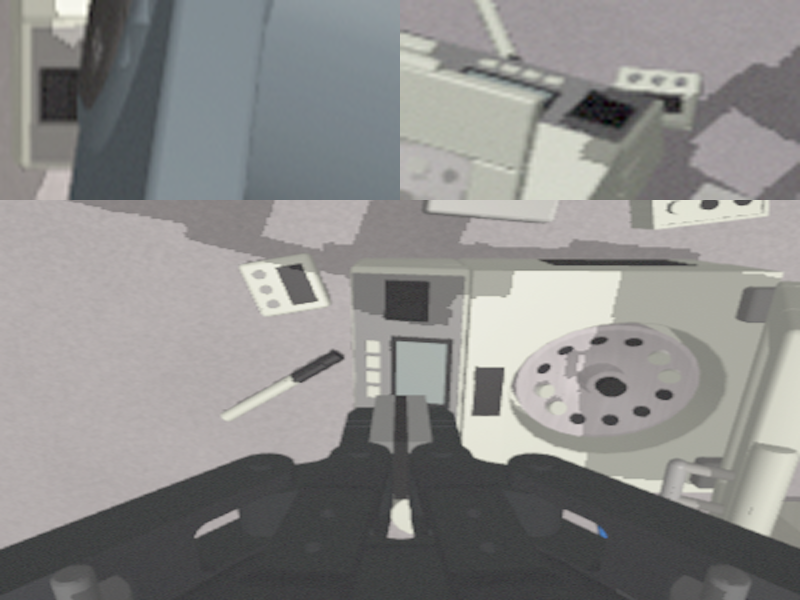

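The wrist view shows the rocker unobstructed at (407,300) in the composite, but its state is unclear. I'll compare before and after in the scene view and use a contrast-stretched wrist crop.

```bash
python3 - <<'E'
from geo import *
import cv2
R=lambda i,w,h:cv2.resize(np.clip(i.astype(float)*3.0,0,255).astype(np.uint8),(w,h),interpolation=cv2.INTER_NEAREST)
a=cv2.imread("pics/scene0.png")[145:170,285:320]; b=manip.snapshot("scene")[145:170,285:320,::-1]
w=manip.snapshot("wrist")[232:268,302:345,::-1]; t=cv2.imread("pics/top0.png")[218:242,338:372]
cv2.imwrite("pics/c3.png",np.vstack([np.hstack([R(a,400,290),R(b,400,290)]),np.hstack([R(t,400,290),R(w,400,290)])]))
E
```

```text
(no output)
```

View pics/c3.png

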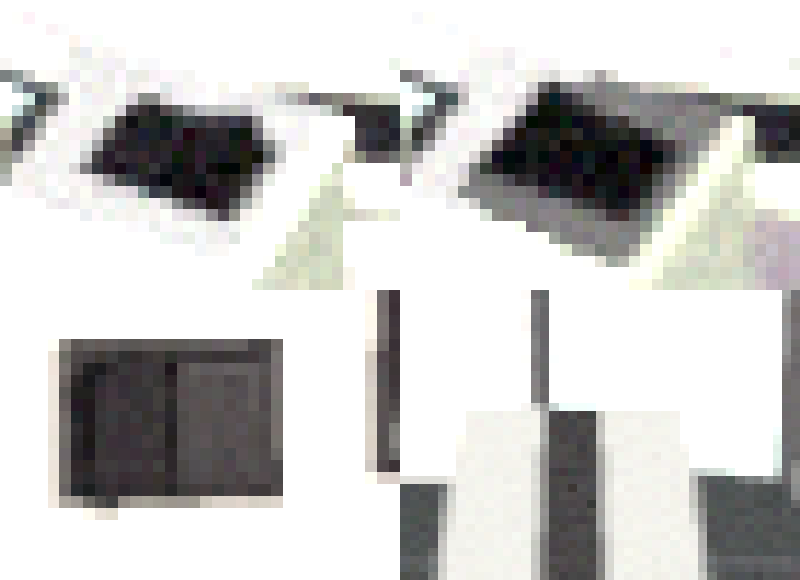

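In the scene crops the bump on the rocker's silhouette moved from the left end to the right end, so the mains is on. Now I'll move over the lid's edge and down behind its face.

```bash
python3 -m jog '[[[35,-15,2,0],[44,-19,2,0],[44,-19,2,0],[44,-19,0,0],[10,-4,-10,0],[0,0,-20,0],[0,0,-14,0],[0,0,0,0]]]'
python3 -m jog '[[[-5,0,0,0],[-5,0,0,0],[-5,0,0,0],[-5,0,0,0],[0,0,0,0],[0,0,0,0],[0,0,0,0],[0,0,0,0]]]'
```

```text
t: 8.4
tcp_pos: [0.6663, -0.0915, 0.4337]
tool_rot: [1.0, 0.02, -0.002, -0.001]
force: [-0.3, 0.6, -0.3]
finger_gap: 0.005
t: 9.4
tcp_pos: [0.6473, -0.0921, 0.4356]
tool_rot: [1.0, 0.02, -0.0, -0.0]
force: [-0.5, 0.1, -0.0]
finger_gap: -0.0
```

```bash
python3 -m jog '[[[-16,0,-10,0],[-17,0,-10,0],[-11,0,-11,0],[-11,0,-11,0],[-9,0,-13,0],[-9,0,-13,0],[0,0,0,0],[0,0,0,0]]]'
python3 -m jog '[[[-6,0,-14,0],[-6,0,-14,0],[-4,0,-15,0],[-1,0,-8,0],[0,0,-3,0],[0,0,-2,0],[0,0,0,0],[0,0,0,0]]]'
```

```text
t: 10.4
tcp_pos: [0.5746, -0.0921, 0.3681]
tool_rot: [1.0, 0.02, 0.0, 0.0]
force: [-0.4, 0.4, 0.3]
finger_gap: 0.001
t: 11.4
tcp_pos: [0.558, -0.0922, 0.3202]
tool_rot: [1.0, 0.021, 0.003, 0.002]
force: [-11.7, 2.5, 46.4]
finger_gap: -0.003
```

46 N at tip z 147 mm is more than the catch should need, so I'll look before pushing further.

```bash
python3 - <<'E'
from geo import *
import cv2
c=manip.snapshot("scene")[110:250,160:340,::-1]; b=manip.snapshot("wrist")[:,:,::-1]
R=lambda i,w,h:cv2.resize(i,(w,h),interpolation=cv2.INTER_CUBIC)
cv2.imwrite("pics/c4.png",np.hstack([R(c,400,311),R(b,400,250)[:, :] if 0 else cv2.copyMakeBorder(R(b,400,250),0,61,0,0,0)]))
print(manip.sense()["force"])
E
```

```text
[-11.66731181   2.18448598  45.98009513]
```

View pics/c4.png

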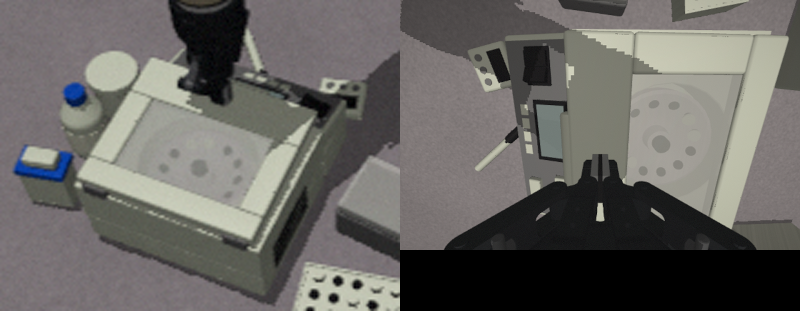

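The lid is nearly shut and the tip is in the middle of the front frame. I'll measure the actual lid angle by comparing predicted lid corners with the image.

```bash
python3 - <<'E'
from geo import *
import cv2
v=[.5835,-.0939,.0353]
s=manip.sense(); c=manip.camera_info("scene"); i=manip.snapshot("scene")[110:250,160:340,::-1]
i=cv2.resize(i,None,fx=4,fy=4,interpolation=cv2.INTER_CUBIC)
for a,col in [(0,(0,0,255)),(.07,(255,0,0))]:
    P=np.array([lidpt(a,172,16,-106),lidpt(a,172,16,106),lidpt(a,0,16,106),lidpt(a,0,16,-106)])
    p=proj(c,world(v,P)); print(a,p.round(1).tolist())
    cv2.polylines(i,[(((p-[160,110])*4+2)).astype(np.int32)],True,col,1)
T=s["tcp_pos"]+np.array([[0,0,-.173]]); p=proj(c,T)[0]; cv2.drawMarker(i,tuple(int(k) for k in (p-[160,110])*4+2),(0,255,0),0,12,1)
cv2.imwrite("pics/c5.png",i); print(s["tcp_pos"],s["tool_rot"],s["force"],s["ft_torque"])
E
```

```text
0 [[228.1, 136.7], [302.4, 161.0], [273.1, 215.5], [193.7, 187.0]]
0.07 [[227.1, 134.1], [302.0, 158.6], [272.9, 215.9], [193.5, 187.4]]
[ 0.55802215 -0.09223192  0.32018848] [0.99977584 0.02088171 0.0030213  0.0017567 ] [-11.66731181   2.18448598  45.98009513] [0.32755042 1.9896249  0.0243031 ]
```

View pics/c5.png

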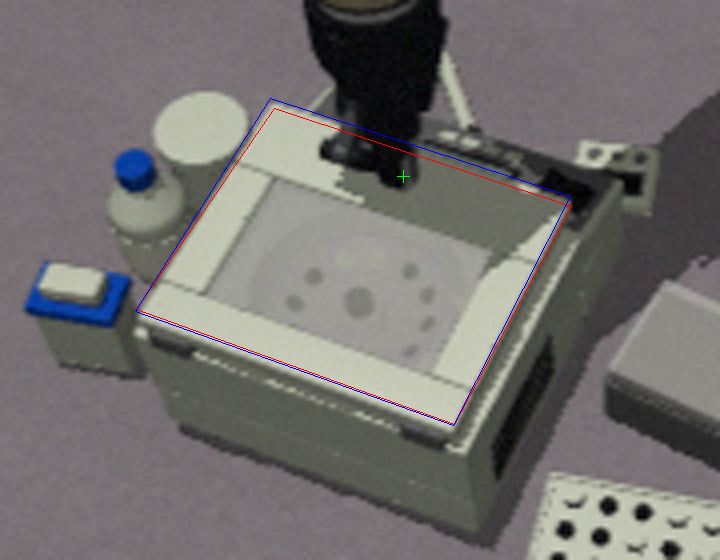

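```bash
python3 - <<'E'
from geo import *
import cv2
v=[.5835,-.0939,.0353]
c=manip.camera_info("wrist"); i=manip.snapshot("wrist")[:,:,::-1].copy()
for a,col in [(0,(0,0,255)),(.07,(255,0,0))]:
    for l in (172,120):
        p=proj(c,world(v,[lidpt(a,l,16,y) for y in (-40,0,40,80,106)])); print(a,l,p.round(0).tolist())
        cv2.polylines(i,[p.astype(np.int32)],False,col,1)
d=proj(c,world(v,[[-52,y,115] for y in (60,112)])); cv2.polylines(i,[d.astype(np.int32)],False,(0,160,0),1)
cv2.imwrite("pics/c6.png",cv2.resize(i[20:290,170:500],None,fx=2.2,fy=2.2))
E
```

```text
0 172 [[275.0, 311.0], [272.0, 255.0], [269.0, 190.0], [265.0, 114.0], [262.0, 57.0]]
0 120 [[356.0, 311.0], [359.0, 255.0], [363.0, 190.0], [367.0, 115.0], [370.0, 58.0]]
0.07 172 [[274.0, 324.0], [271.0, 265.0], [268.0, 196.0], [264.0, 114.0], [260.0, 53.0]]
0.07 120 [[360.0, 320.0], [364.0, 262.0], [368.0, 195.0], [372.0, 115.0], [376.0, 55.0]]
```

View pics/c6.png

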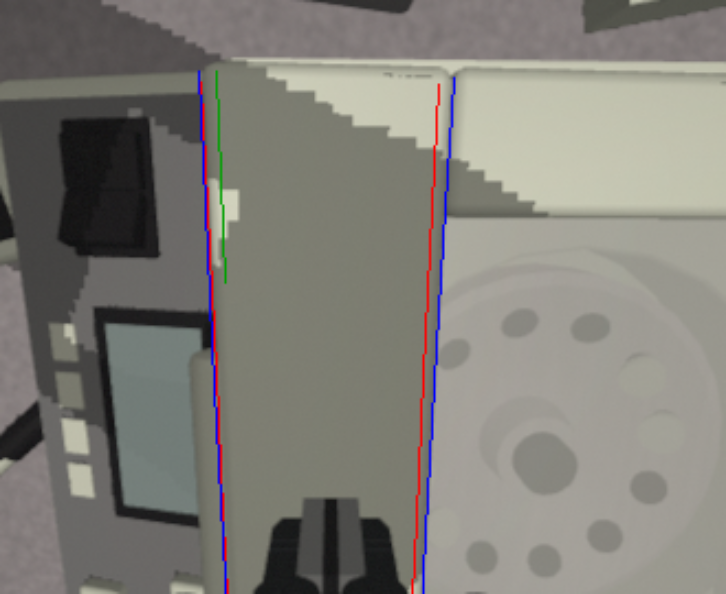

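The lid sits at about 0.07 rad, at the start of the catch, yet the force is 46 N. I'll ease off a little and see how the force changes with height.

```bash
python3 -m jog '[[[0,0,2,0],[0,0,2,0],[0,0,0,0],[0,0,0,0],[0,0,0,0],[0,0,0,0],[0,0,0,0],[0,0,0,0]]]'
python3 -m jog '[[[0,0,2,0],[0,0,2,0],[0,0,0,0],[0,0,0,0],[0,0,0,0],[0,0,0,0],[0,0,0,0],[0,0,0,0]]]'
```

```text
t: 12.6
tcp_pos: [0.5582, -0.0923, 0.3207]
tool_rot: [1.0, 0.021, 0.002, 0.001]
force: [-5.6, 1.3, 25.0]
finger_gap: -0.001
t: 13.6
tcp_pos: [0.5583, -0.0924, 0.3213]
tool_rot: [1.0, 0.02, 0.002, 0.001]
force: [0.1, -0.6, 9.5]
finger_gap: -0.001
```

The response is rigid here, not catch-like, so the lid may already be latched with my height reading off. I'll lift clear and use scene-camera differencing to check whether the lid springs open.

```bash
python3 - <<'E'
from station import manip
import numpy as np; np.save("s_a.npy",manip.snapshot("scene"))
E
python3 -m jog '[[[0,0,4,0],[0,0,4,0],[0,0,6,0],[0,0,8,0],[0,0,8,0],[0,0,0,0],[0,0,0,0],[0,0,0,0]]]'
python3 - <<'E'
from station import manip
import numpy as np
a=np.load("s_a.npy").astype(int); b=manip.snapshot("scene").astype(int); np.save("s_b.npy",b.astype(np.uint8))
for n,(r0,r1,c0,c1) in dict(fr_corner=(130,145,218,238),rightedge=(150,185,195,220),window=(160,195,225,270),leftedge=(165,200,280,300)).items():
    d=np.abs(a-b)[r0:r1,c0:c1].max(2); print(n,d.mean().round(1),(d>25).sum())
E
```

```text
t: 14.65
tcp_pos: [0.557, -0.0921, 0.3496]
tool_rot: [1.0, 0.02, -0.0, 0.0]
force: [0.7, -0.6, 2.4]
finger_gap: -0.001
fr_corner 32.2 118
rightedge 18.1 181
window 9.8 58
leftedge 29.1 228
```

The lid sprang up with the finger, so it was not latched. I'll push again at the specified point, 155 mm from the hinge (8 mm nearer the front edge), and read the force in steps.

```bash
python3 -m jog '[[[-4,0,-6,0],[-4,0,-8,0],[0,0,-8,0],[0,0,-2,0],[0,0,-1,0],[0,0,0,0],[0,0,0,0],[0,0,0,0]]]'
python3 -m jog '[[[0,0,-1,0],[0,0,-1,0],[0,0,0,0],[0,0,0,0],[0,0,0,0],[0,0,0,0],[0,0,0,0],[0,0,0,0]]]'
python3 -m jog '[[[0,0,-1,0],[0,0,-1,0],[0,0,0,0],[0,0,0,0],[0,0,0,0],[0,0,0,0],[0,0,0,0],[0,0,0,0]]]'
```

```text
t: 15.7
tcp_pos: [0.5492, -0.0919, 0.3248]
tool_rot: [1.0, 0.02, 0.0, -0.0]
force: [-0.4, 0.5, 2.3]
finger_gap: -0.003
t: 16.7
tcp_pos: [0.5493, -0.0921, 0.3227]
tool_rot: [1.0, 0.02, 0.0, 0.0]
force: [-0.8, -0.5, 1.1]
finger_gap: -0.004
t: 17.7
tcp_pos: [0.5492, -0.092, 0.3219]
tool_rot: [1.0, 0.02, 0.0, 0.0]
force: [-1.5, 1.8, 8.9]
finger_gap: 0.001
```

```bash
python3 -m jog '[[[0,0,-1,0],[0,0,-1,0],[0,0,-1,0],[0,0,-1,0],[0,0,0,0],[0,0,0,0],[0,0,0,0],[0,0,0,0]]]'
python3 - <<'E'
from station import manip
s=manip.sense();print(s["ft_torque"],s["force"],s["tau"])
E
python3 -m jog '[[[0,0,-1,0],[0,0,-1,0],[0,0,-1,0],[0,0,-1,0],[0,0,0,0],[0,0,0,0],[0,0,0,0],[0,0,0,0]]]'
python3 - <<'E'
from station import manip
import cv2,numpy as np
s=manip.sense();print(s["ft_torque"],s["force"],s["tau"])
i=manip.snapshot("scene"); np.save("s_c.npy",i)
w=manip.snapshot("wrist"); np.save("w_c.npy",w)
E
```

```text
t: 18.7
tcp_pos: [0.549, -0.0919, 0.3213]
tool_rot: [1.0, 0.021, 0.001, 0.001]
force: [-6.7, 2.4, 30.6]
finger_gap: -0.003
[ 0.38977444  1.478617   -0.02699207] [-6.69606215  2.36151364 30.64159408] [-5.65978456e-01 -2.56253403e+01 -1.14176747e+01  1.69597627e-01
 -2.50247441e+00 -9.54983319e-03]
t: 19.7
tcp_pos: [0.5493, -0.0921, 0.3125]
tool_rot: [1.0, 0.02, 0.0, -0.0]
force: [-1.0, 0.3, 1.1]
finger_gap: 0.001
[ 0.04279551  0.09760344 -0.02847083] [-1.01253779  0.29275639  1.05289597] [ 1.50438922e-02 -4.06866825e+01 -1.30599555e+01  2.35804799e-02
 -1.04038375e-01 -2.30943779e-04]
```

It gave way: the tip dropped 9 mm and the force vanished, which is the catch snapping. I'll press a few mm more to confirm the stop at about 136 mm.

```bash
python3 -m jog '[[[0,0,-1,0],[0,0,-1,0],[0,0,-1,0],[0,0,0,0],[0,0,0,0],[0,0,0,0],[0,0,0,0],[0,0,0,0]]]'
python3 -m jog '[[[0,0,-1,0],[0,0,-1,0],[0,0,-1,0],[0,0,0,0],[0,0,0,0],[0,0,0,0],[0,0,0,0],[0,0,0,0]]]'
```

```text
t: 20.8
tcp_pos: [0.5492, -0.092, 0.3097]
tool_rot: [1.0, 0.02, -0.0, -0.0]
force: [-0.4, -1.0, 0.5]
finger_gap: -0.004
t: 21.8
tcp_pos: [0.549, -0.092, 0.3071]
tool_rot: [1.0, 0.02, -0.0, 0.0]
force: [-2.8, 0.4, 5.5]
finger_gap: 0.001
```

```bash
python3 -m jog '[[[0,0,-1,0],[0,0,-1,0],[0,0,0,0],[0,0,0,0],[0,0,0,0],[0,0,0,0],[0,0,0,0],[0,0,0,0]]]'
python3 - <<'E'
from station import manip
import numpy as np; np.save("s_a.npy",manip.snapshot("scene"))
E
python3 -m jog '[[[0,0,4,0],[0,0,6,0],[0,0,10,0],[0,0,10,0],[0,0,10,0],[0,0,0,0],[0,0,0,0],[0,0,0,0]]]'
python3 - <<'E'
from station import manip
import numpy as np
a=np.load("s_a.npy").astype(int); b=manip.snapshot("scene").astype(int)
for n,(r0,r1,c0,c1) in dict(fr_corner=(130,145,218,238),rightedge=(150,185,195,220),window=(160,195,225,270),leftedge=(165,200,280,300)).items():
    d=np.abs(a-b)[r0:r1,c0:c1].max(2); print(n,d.mean().round(1),(d>25).sum())
E
```

```text
t: 22.8
tcp_pos: [0.5489, -0.092, 0.3069]
tool_rot: [1.0, 0.02, 0.0, 0.0]
force: [-4.6, 0.9, 15.8]
finger_gap: 0.001
t: 23.85
tcp_pos: [0.549, -0.092, 0.3443]
tool_rot: [1.0, 0.02, -0.0, -0.0]
force: [0.2, 0.1, -0.7]
finger_gap: 0.0
fr_corner 4.9 9
rightedge 4.6 11
window 3.9 9
leftedge 6.2 30
```

The lid stays down with the finger lifted (image difference is noise), so it is latched. Next is the short-spin key: target tip at (476, −165), 4 mm downhill of its centre, first hovering about 8 mm above it.

```bash
python3 -m jog '[[[-24,-24,0,0],[-25,-25,0,0],[-24,-24,0,0],[0,0,-20,0],[0,0,-20,0],[0,0,-16,0],[0,0,-8,0],[0,0,0,0]]]'
python3 - <<'E'
from geo import *
import cv2
s=manip.sense();print(s["tcp_pos"],s["force"])
f=lambda i:cv2.resize(i[:,:,::-1],None,fx=4,fy=4,interpolation=cv2.INTER_CUBIC)
c=f(manip.snapshot("scene")[120:190,215:315]); w=cv2.resize(manip.snapshot("wrist")[150:350,200:440,::-1],(400,333))
cv2.imwrite("pics/c7.png",np.hstack([c,cv2.copyMakeBorder(w,0,0,0,0,0)[:280]]))
E
```

```text
t: 24.9
tcp_pos: [0.4761, -0.165, 0.2802]
tool_rot: [1.0, 0.02, -0.001, -0.0]
force: [-0.3, -0.3, -0.3]
finger_gap: -0.001
[ 0.47610137 -0.16497912  0.28023721] [-0.28177825 -0.27955926 -0.30095911]
```

View pics/c7.png

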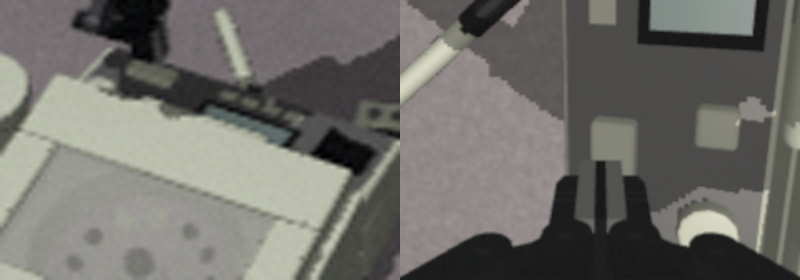

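The wrist crop shows the key's left edge at row 118 and the tip end at row 160 and columns 580–622. The tip may sit a few mm right of the key's centre, so I'll check this against projection.

```bash
python3 - <<'E'
from geo import *
v=[.5835,-.0939,.0353]; T=manip.sense()["tcp_pos"]
c=manip.camera_info("wrist")
k=lambda p:((p-[200,150])*1.6667).round(1)
print("key left edge",k(proj(c,world(v,[panel(18.26-8,-67.28+17,7),panel(18.26+8,-67.28+17,7)]))))
print("tip left corners",k(proj(c,T+np.array([[-.0075,.011,-.173],[.0075,.011,-.173],[0,.011,-.17]]))))
print("lidopen",k(proj(c,world(v,[panel(53.26,-49.28,7)]))),"start",k(proj(c,world(v,[panel(53.26,-89.28,7)]))))
s=manip.camera_info("scene");print(((proj(s,world(v,[panel(18.26,-67.28,7)]))-[215,120])*4+2).round(0))
E
```

```text
key left edge [[184.9 123.9]
 [230.  128.6]]
tip left corners [[175.3 154.8]
 [221.1 156.5]
 [198.2 159.7]]
lidopen [[311.4 134.3]] start [[302.6 239.6]]
[[152.  66.]]
```

The key is about 3 mm left of and 1 mm uphill of the prediction. I'll correct for that and press gently.

```bash
python3 -m jog '[[[1,3,0,0],[0,0,-3,0],[0,0,-2,0],[0,0,-1,0],[0,0,-1,0],[0,0,0,0],[0,0,0,0],[0,0,0,0]]]'
python3 -m jog '[[[0,0,-1,0],[0,0,-1,0],[0,0,0,0],[0,0,0,0],[0,0,0,0],[0,0,0,0],[0,0,0,0],[0,0,0,0]]]'
python3 -m jog '[[[0,0,-1,0],[0,0,-1,0],[0,0,0,0],[0,0,0,0],[0,0,0,0],[0,0,0,0],[0,0,0,0],[0,0,0,0]]]'
python3 -m jog '[[[0,0,-1,0],[0,0,-1,0],[0,0,0,0],[0,0,0,0],[0,0,0,0],[0,0,0,0],[0,0,0,0],[0,0,0,0]]]'
```

```text
t: 26.0
tcp_pos: [0.4772, -0.1621, 0.2737]
tool_rot: [1.0, 0.02, 0.0, 0.0]
force: [-0.5, -0.2, 0.2]
finger_gap: -0.002
t: 27.0
tcp_pos: [0.4772, -0.162, 0.2717]
tool_rot: [1.0, 0.02, 0.0, 0.0]
force: [0.6, 0.4, 1.3]
finger_gap: 0.001
t: 28.0
tcp_pos: [0.4773, -0.1621, 0.2698]
tool_rot: [1.0, 0.02, 0.0, 0.0]
force: [2.8, -0.7, 3.1]
finger_gap: -0.005
t: 29.0
tcp_pos: [0.4774, -0.1622, 0.2679]
tool_rot: [1.0, 0.02, 0.0, 0.0]
force: [1.9, 0.2, 5.1]
finger_gap: -0.001
```

```bash
python3 -m jog '[[[0,0,-1,0],[0,0,-1,0],[0,0,0,0],[0,0,0,0],[0,0,0,0],[0,0,0,0],[0,0,0,0],[0,0,0,0]]]'
python3 - <<'E'
from geo import *
import cv2
b=manip.snapshot("scene")[:,:,::-1]; w=manip.snapshot("wrist")[150:350,200:440,::-1]
f=lambda i:cv2.resize(i,(400,280),interpolation=cv2.INTER_CUBIC)
cv2.imwrite("pics/c8.png",np.hstack([f(b[120:220,190:333]),f(w)]))
print(manip.sense()["force"])
E
```

```text
t: 30.0
tcp_pos: [0.4775, -0.1621, 0.2672]
tool_rot: [1.0, 0.02, 0.001, 0.001]
force: [0.5, 1.9, 16.3]
finger_gap: -0.0
[ 0.56116372  1.71875552 15.80375474]
```

View pics/c8.png

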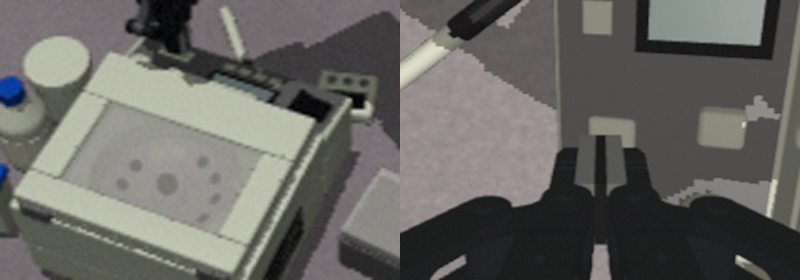

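The view shows the lid flat, the tip on the short-spin key and the other keys free. The force rose through the spring (1–5 N) and then stiffened to 16 N at the bottom of travel. I'll hand in while holding it.

```bash
python3 -c "
from station import manip
print(manip.sense()['force'],manip.sense()['t']); print(manip.sign_off())"
```

```text
[ 0.56116372  1.71875552 15.80375474] 30.1
the job is handed in; nothing more can be done
None
```

I switched the mains on, pushed the lid down until it latched, and pressed the short-spin key. I handed the job in at 30.1 s with the key still held down; no verdict was reported.

- **Mains rocker:** the finger met a hard stop at about the expected flat height, with 11 N. In the scene images the raised end had moved to the right. That evidence is coarse, because the rocker covers only a few pixels.
- **Lid:** the first push stalled at about 0.08 rad. It peaked at 46 N, well above the roughly 14 N expected at the catch, and the lid sprang back when I eased off. The second push, 8 mm nearer the front edge, went past 30 N and the catch gave way. The lid stopped at 134 mm and did not move in the images after I lifted off.
- **Short-spin key:** the force rose from 1 to 3 to 5 N, then stiffened to 16 N at the bottom of its travel. The force was still about 16 N at hand-in.
- **Other keys and bystanders:** I never touched the other two keys or the things standing around. The cup, bottle, marker and timer looked unmoved in the last picture. The rest were not checked closely at the end.

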